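# Depth rod into the blue casting's blind bore

## Robot

A 6-joint arm with a two-finger parallel gripper is mounted at the origin on the work surface. World frame = base frame: x ahead of the robot, y to its left, z up, the work surface at z = 0. Lengths are in m, angles in rad, forces in N, time in s.
With the tool pointing down it reaches from about 0.3 to 0.75 m from the base axis. Payload 8.5 kg.
Tool frame: the origin (TCP) lies on the mounting face of the last link; the fingertips stand 166 mm ahead of it and the grasp point (between the pads) lies robot.hold_point_z ahead of it (robot.hold_point_z is the distance from the TCP to the grasp point, in m); z points along the fingers, y is the line along which they close (so a half turn about z gives the same grasp; the last joint's range is limited). The gripper opens to 88 mm and grips with 3 to 60 N. Pads are 18 mm wide; open, the fingers measure 123 mm over their backs; the gripper's body (75 mm by 187 mm) begins 45 mm behind the grasp point.
Start: joints at [-1.498, 0.381, 1.297, -0, 1.464, -0.215], TCP at [0.156, -0.527, 0.405] pointing down, gripper open.
Joint ranges: [-3.11, 3.11], [-0.89, 2.33], [0.22, 2.48], [-1.42, 4.56], [0.17, 2.85], [-2.88, 2.88]. Speed limits (rad/s): [2.39, 2.39, 3.14, 3.14, 3.14, 3.14].

## Interface

Orientations are given as a rotation vector (axis times angle).
In Python, from station import robot gives the robot as it stands.
- The arm moves only by the shell command python3 -m inch 'ROWS' [FORCE]. ROWS is JSON, a list of rows, each a list of 7 numbers: the opening, from -1 (shut) to 1 (fully open), then the shift along the tool's x, y, z in m, then the turn, a rotation vector about the tool's x, y, z in degrees. In form: [[fingers, x, y, z, wx, wy, wz], ...]. A call has 1 to 10 rows; each row is the pose to reach, as a shift and turn from the pose commanded when the call began, along the tool's axes at that moment; what a row does not reach only later rows make up. A row lasts 1/12 s, in which the tool goes at most 41.7 mm and 7.16 degrees, less where a joint would pass 70% of its speed; a pose out of reach is approached as far as the arm can. A call with a gripper value outside its range is refused whole. The fingers move at their own pace and stop on an object; FORCE is the grip in N (left out, the last holds). Time passes only in rows, so rows that repeat a pose let the fingers close. It gives the time, the measured TCP pose, the force, the opening and the grip force at its end, in the units of the state.
- robot.observe(): the state, without advancing time (a new reading comes with each control period).
- robot.snapshot(name): name is "scene" or "top" or "wrist"; returns the picture (420x560x3 uint8, blue, green, red); there is no depth.
- robot.camera_params(name): a dict with "K" (3x3 intrinsics, pixels), "xyz" and "orientation" of the camera in the world. Camera axes: x right, y down, z forward; pixel columns grow to the right and rows downward; lengths in m; the calibration is good to about 2 mm. A picture is of the moment at which its call begins: read the wrist's pose just before it. camera_params takes no time and is no camera call; for the wrist camera it gives the pose at the moment of the call.
- robot.close_job(): hands the job in; it is judged then, once.
The state is a dict: "t": time; "qpos": joint angles; "joint_velocities": joint speeds; "joint_efforts": joint torques, N m; "position": TCP position; "tcp_rot": TCP orientation; "contact_force": force on the tool from outside, world axes, zero at the start; "torque": the same for the moment, N m; "grip_width": opening from 0.0 (shut) to 1.0 (fully open); "grip_force": force on a finger pad.
Only numpy, scipy, OpenCV 4.12 (cv2) and the standard library are available. Lean on these libraries where they do the work, as an engineer would, in place of code of your own. Each camera call takes 0.05 s, during which the arm holds its last target. There are 200 camera calls.

## Task

Take the depth rod with the red knob out of the wooden rack and lower it upright and gently into the blind bore in the top of the blue casting until, still in your grip, its foot stands on the bottom of the bore. Then let go and leave it standing upright there, so that the bore's depth can be read off its black bands. Leave the black-knobbed rod standing in the rack.

Things in the scene. Friction and masses are not known exactly. Their poses are not given: they have to be found in the camera images.
- depth_rod: Depth rod, 140 mm long, about 0.2 kg, upright in one hole of a low wooden rack. Steel foot disc 26 mm across, 12 mm thick; steel shaft 12 mm thick with black bands 10 mm apart; on top a red plastic knob, a plain cylinder 26 mm across, 104 to 140 mm above the foot's underside: grip it there, across any direction. Origin: centre of the foot's underside (10 mm above the table at first); z up along the rod.
- drift: The other rod in the rack, to be left alone: same size and shape, but a black knob and no bands. The rack is 170 x 70 mm, 30 mm high, with two holes 33 mm wide, 20 mm deep and 90 mm apart; which hole holds which rod varies. Origin: centre of the foot's underside; z up along the rod.
- blue_casting: Blue painted block, 80 x 80 mm, 80 mm high, low bolting lugs on two sides (104 mm over them), fixed. In the centre of its top a round vertical blind bore 47 mm wide, 30 to 55 mm deep (varies). Green and grey castings of the same shape and height stand nearby; which stands where varies. Origin: centre of the underside; the bore's mouth is 80 mm above it along z (up).
- blue_bore_bottom (a point): Centre of the flat steel bottom of the blue casting's bore, on the bore's axis, 30 to 55 mm below the casting's top; z up. The bottom is rigid.

How it is judged:
On the way:
1. the depth rod, still held by the fingers, has been lowered to the bottom of the blue casting's bore (z of depth_rod in the frame of blue_bore_bottom between -0.004 and 0.005 m and horizontal distance between depth_rod and blue_bore_bottom below 0.014 m and angle between depth_rod's own z axis and vertical below 0.2 rad and contact force between the fingers and depth_rod above 0.5 N), for 0.2 s.
At the end, for the whole second after the job is handed in: The red-knobbed depth rod is released and at rest in the blue casting's bore, its foot within 5 mm of the bottom and 14 mm of the bore's axis, upright within about 11 degrees; the black-knobbed rod still stands upright (within about 14 degrees) in the rack, moved less than 25 mm (z of depth_rod in the frame of blue_bore_bottom between -0.004 and 0.005 m and horizontal distance between depth_rod and blue_bore_bottom below 0.014 m and angle between depth_rod's own z axis and vertical below 0.2 rad and linear speed of depth_rod below 0.02 m/s and distance of drift from where it was at the start of the episode below 0.025 m and angle between drift's own z axis and vertical below 0.25 rad); the robot touches nothing.
It fails at once if the rod is driven or dropped hard onto the blue casting (over 70 N) (contact force between depth_rod and blue_casting above 70 N).
It fails at once if the black-knobbed rod is taken out of the rack or knocked over (moved over 25 mm) (distance of drift from where it was at the start of the episode above 0.025 m).
It also fails if it takes over 45 s, if anything falls off the work surface, if the arm or the gripper's body presses on something with over 40 N, if the wrist force passes 120 N, or if a joint passes its speed limit or range.

## Working session

There is one attempt and no reset: what is moved stays moved. The work goes in short steps, Python scripts to look and compute and a shell command to move; the robot and the scene stay as the last step left them, time stands still between calls to the robot, and variables do not carry over. Pictures are saved under pics/ and viewed, at most 10 in all, crops included, and the job is handed in when it is done.

```bash
mkdir -p pics; ls
python3 - <<'E'
from station import robot
import cv2,numpy as np
print(robot.hold_point_z, robot.observe())
for n in("scene","top","wrist"):
    p=robot.camera_params(n);print(n,p)
a=robot.snapshot("top");b=robot.snapshot("scene")
cv2.imwrite("pics/top0.png",a);cv2.imwrite("pics/scene0.png",b)
E
```

```text
pics
0.1473 {'t': 0.0, 'qpos': array([-1.49831175e+00,  3.81213429e-01,  1.29823199e+00,  3.22919573e-05,
        1.46360826e+00, -2.15301346e-01]), 'joint_velocities': array([-0.00086563, -0.00032158,  0.0007018 ,  0.00241673, -0.00155676,
        0.00032752]), 'joint_efforts': array([ 1.41273234e-03, -4.37924409e+01, -2.24553680e+01,  7.14458688e-02,
        3.53104086e-02, -9.85269662e-05]), 'position': array([ 0.15610358, -0.52734584,  0.40413794]), 'tcp_rot': array([-3.10768591e+00, -4.50280664e-01, -2.13942063e-04]), 'contact_force': array([-0.0080395 , -0.45318758,  0.07186792]), 'torque': array([ 0.00140624, -0.00392788, -0.00416729]), 'grip_force': 0.0, 'grip_width': 0.9981692148659206}
scene {'K': array([[429.84557358,   0.        , 272.48456293],
       [  0.        , 429.84557358, 203.34307326],
       [  0.        ,   0.        ,   1.        ]]), 'xyz': array([1.18682803, 0.20846551, 0.57389441]), 'orientation': array([-1.45742027, -1.92093828,  0.97974843])}
top {'K': array([[436.73887683,   0.        , 271.78560562],
       [  0.        , 436.73887683, 208.28797462],
       [  0.        ,   0.        ,   1.        ]]), 'xyz': array([0.38965426, 0.00319127, 1.00397982]), 'orientation': array([-2.17029987,  2.11721518, -0.15635354])}
wrist {'K': array([[304.70360848,   0.        , 284.58476108],
       [  0.        , 304.70360848, 207.80786796],
       [  0.        ,   0.        ,   1.        ]]), 'xyz': array([ 0.23689089, -0.50358347,  0.38371512]), 'orientation': array([ 2.2962635 , -1.71287243, -0.28598042])}
```

View pics/top0.png

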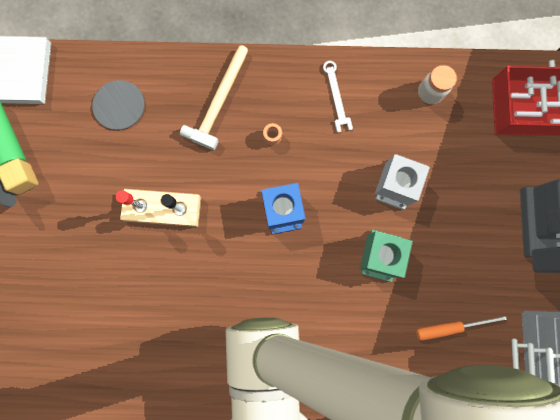

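View pics/scene0.png

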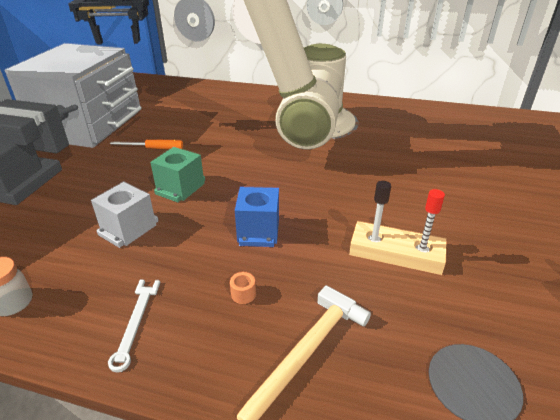

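The top view shows the red knob at (124,197), the black knob at (168,201) and the blue bore at (283,205). The scene view shows the red knob at (435,202) and the blue casting at (258,215). Next I'll measure these.

```bash
cat > h.py <<'E'
import numpy as np,cv2
from scipy.spatial.transform import Rotation as R
def ray(p,uv):
    d=np.linalg.inv(p["K"])@[uv[0],uv[1],1]
    return np.array(p["xyz"]),R.from_rotvec(p["orientation"]).apply(d)
def plane(p,uv,z):
    o,d=ray(p,uv); return o+d*(z-o[2])/d[2]
def tri(a,b):
    (o,d),(q,e)=a,b
    s=np.linalg.lstsq(np.c_[d,-e],q-o,rcond=None)[0]
    x,y=o+d*s[0],q+e*s[1]; return (x+y)/2,np.linalg.norm(x-y)
def blobs(im,name,roi=None,amin=40):
    h=cv2.cvtColor(im,cv2.COLOR_BGR2HSV);H,S,V=cv2.split(h)
    m={"red":((H<6)|(H>172))&(S>190)&(V>90),"blue":(abs(H.astype(int)-112)<12)&(S>140)&(V>50),"black":V<40}[name]
    m=m.astype(np.uint8)*255
    if roi: 
        k=np.zeros_like(m);x0,y0,x1,y1=roi;k[y0:y1,x0:x1]=255;m&=k
    n,l,s,c=cv2.connectedComponentsWithStats(m)
    return m,[(c[i].round(1),s[i]) for i in range(1,n) if s[i][4]>=amin]
def to_tool(o,dw): return R.from_rotvec(o["tcp_rot"]).inv().apply(dw)
E
python3 - <<'E'
from h import *
from station import robot
T,S=cv2.imread("pics/top0.png"),cv2.imread("pics/scene0.png")
pt,ps=robot.camera_params("top"),robot.camera_params("scene")
rt=blobs(T,"red",(100,180,150,215))[1];rs=blobs(S,"red",(415,180,455,225))[1]
bt=blobs(T,"black",(155,188,180,213),20)[1];bs=blobs(S,"black",(365,175,400,210))[1]
print(rt,rs,bt,bs)
for a,b in((rt,rs),(bt,bs)):
    if a and b: print(tri(ray(pt,max(a,key=lambda q:q[1][4])[0]),ray(ps,max(b,key=lambda q:q[1][4])[0])))
m,_=blobs(T,"blue",(250,175,320,240))
cs,hi=cv2.findContours(m,cv2.RETR_CCOMP,cv2.CHAIN_APPROX_NONE)
for c,hh in zip(cs,hi[0]):
    if hh[3]>=0 and len(c)>20:
        e=cv2.fitEllipse(c);print(e,plane(pt,e[0],.08))
E
```

```text
[] [(array([434.4, 200.9]), array([425, 189,  20,  25, 349], dtype=int32))] [] []
((282.7059631347656, 205.58872985839844), (20.652982711791992, 22.660232543945312), 99.07081604003906) [ 0.53332526 -0.01656065  0.08      ]
```

Run:
```python
from h import *
from station import robot
pt,ps=robot.camera_params("top"),robot.camera_params("scene")
for a,b in(((124,197),(434.4,200.9)),((168,201),(382,192))): print(tri(ray(pt,a),ray(ps,b)))
o=robot.observe()
pw=robot.camera_params("wrist");Rt=R.from_rotvec(o["tcp_rot"]).inv()
print("cam in tool",Rt.apply(pw["xyz"]-o["position"]),(Rt*R.from_rotvec(pw["orientation"])).as_matrix().round(2))
print(Rt.inv().as_matrix().round(3))
```

```text
(array([0.53493867, 0.30663106, 0.13167651]), np.float64(0.00019843402062842203))
(array([0.52912367, 0.21740746, 0.13039338]), np.float64(0.00043770059596277323))
cam in tool [0.08421221 0.00017647 0.02047385] [[ 0.   -0.95 -0.32]
 [ 1.    0.    0.  ]
 [-0.   -0.32  0.95]]
[[ 0.959  0.284 -0.   ]
 [ 0.284 -0.959  0.001]
 [ 0.    -0.001 -1.   ]]
```

```bash
python3 -m inch '[[1,0.6,-0.69,0,0,0,-73.5],[1,0.6,-0.69,0,0,0,-73.5],[1,0.6,-0.69,0,0,0,-73.5],[1,0.6,-0.69,0,0,0,-73.5],[1,0.6,-0.69,0,0,0,-73.5],[1,0.6,-0.69,0,0,0,-73.5],[1,0.6,-0.69,0,0,0,-73.5],[1,0.6,-0.69,0,0,0,-73.5],[1,0.6,-0.69,0,0,0,-73.5],[1,0.6,-0.69,0,0,0,-73.5]]' 40
cat > st.py <<'E'
from h import *
from station import robot
import sys
np.set_printoptions(precision=4,suppress=True)
o=robot.observe();M=R.from_rotvec(o["tcp_rot"]);print(o["t"],o["position"],"tooly",M.as_matrix()[:,1],"toolz",M.as_matrix()[:,2],"F",o["contact_force"],"grip",o["grip_force"],o["grip_width"])
if len(sys.argv)>3:
    t=np.array([float(v) for v in sys.argv[1:4]]); print("tool delta",M.inv().apply(t-o["position"]))
E
python3 st.py 0.535 0.307 0.404
```

```text
t: 0.93
position: [0.3291, -0.1463, 0.4048]
tcp_rot: [2.252, 2.191, 0.0]
contact_force: [1.3, -0.5, 1.0]
grip_width: 0.999
grip_force: 0.0
0.9333 [ 0.3291 -0.1463  0.4048] tooly [ 0.9996 -0.0275  0.0002] toolz [ 0.0002 -0.     -1.    ] F [ 1.2803 -0.4682  0.9725] grip 0.0 0.998790873037978
tool delta [0.4588 0.1933 0.0008]
```

```bash
python3 -m inch '[[1,0.44,0.185,0,0,0,0],[1,0.44,0.185,0,0,0,0],[1,0.44,0.185,0,0,0,0],[1,0.44,0.185,0,0,0,0],[1,0.44,0.185,0,0,0,0],[1,0.44,0.185,0,0,0,0],[1,0.44,0.185,0,0,0,0],[1,0.44,0.185,0,0,0,0],[1,0.44,0.185,0,0,0,0],[1,0.44,0.185,0,0,0,0]]'
python3 st.py 0.535 0.307 0.404
```

```text
t: 1.77
position: [0.5034, 0.2326, 0.4044]
tcp_rot: [-2.257, -2.185, 0.001]
contact_force: [1.4, -1.2, 0.7]
grip_width: 0.997
grip_force: 0.0
1.7667 [0.5034 0.2326 0.4044] tooly [ 0.9995 -0.0325 -0.0006] toolz [-0.0006 -0.0002 -1.    ] F [ 1.4497 -1.2268  0.6532] grip 0.0 0.9965955968774336
tool delta [0.0754 0.0292 0.0004]
```

```bash
python3 -m inch '[[1,0.03,0.01,0,0,0,0],[1,0.06,0.025,0,0,0,0],[1,0.06,0.025,0,0,0,0],[1,0.06,0.025,0,0,0,0]]'
python3 st.py 0.535 0.307 0.404
python3 - <<'E'
from h import *
from station import robot
import pickle
p=robot.camera_params("wrist");o=robot.observe();a=robot.snapshot("wrist");cv2.imwrite("pics/w1.png",a);pickle.dump((p,o),open("w1.pkl","wb"))
E
```

```text
t: 2.1
position: [0.5303, 0.2906, 0.4036]
tcp_rot: [-2.255, -2.186, 0.003]
contact_force: [-1.2, -0.2, 0.7]
grip_width: 0.999
grip_force: 0.0
2.1 [0.5303 0.2906 0.4036] tooly [ 0.9995 -0.031  -0.0016] toolz [-0.0016 -0.0007 -1.    ] F [-1.2224 -0.2428  0.6592] grip 0.0 0.9994515865251464
tool delta [ 0.0166  0.0042 -0.0004]
```

View pics/w1.png

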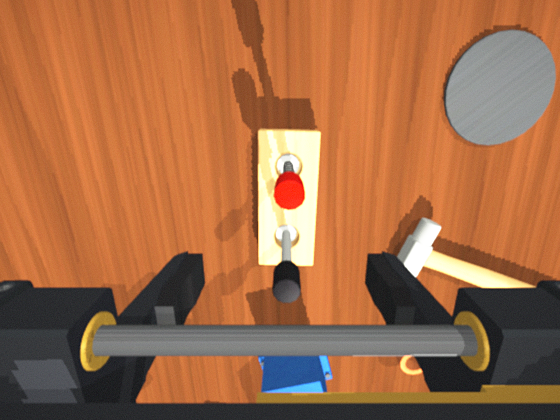

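Wrist view: the red knob's top disc is at about (289,195), with the black knob below it at (287,290). The fingers straddle the rack line.

Run:
```python
from h import *
import pickle
p,o=pickle.load(open("w1.pkl","rb"));a=cv2.imread("pics/w1.png")
m,b=blobs(a,"red",(265,160,315,220));print(b)
q=b[0][1]
# top disc: lowest part of blob, radius = half of width
w=q[2];uv=(q[0]+w/2-.5,q[1]+q[3]-w/2-.5);P=plane(p,uv,.150);print(uv,P)
print(plane(p,(287,289),.150))
print("delta tool",to_tool(o,P-np.r_[o["position"][:2],.15]))
```

```text
[(array([288.9, 190.4]), array([274, 172,  30,  37, 872], dtype=int32))]
(np.float64(288.5), np.float64(193.5)) [0.53328457 0.30687808 0.15      ]
[0.52966358 0.21852309 0.15      ]
delta tool [ 1.63830339e-02  2.52613103e-03 -1.57516183e-05]
```

```bash
python3 -m inch '[[1,0.016,0.0025,0.02,0,0,0],[1,0.016,0.0025,0.05,0,0,0],[1,0.016,0.0025,0.05,0,0,0],[1,0.016,0.0025,0.05,0,0,0],[1,0.016,0.0025,0.05,0,0,0]]'
python3 st.py 0.5333 0.3069 0.279
```

```text
t: 2.57
position: [0.5332, 0.3045, 0.3565]
tcp_rot: [2.258, 2.183, 0.003]
contact_force: [0.1, -0.5, 0.9]
grip_width: 0.995
grip_force: 0.0
2.5667 [0.5332 0.3045 0.3565] tooly [ 0.9994 -0.034   0.0017] toolz [ 0.0018  0.0005 -1.    ] F [ 0.0556 -0.5068  0.8552] grip 0.0 0.9948837617231922
tool delta [ 0.0023 -0.0001  0.0775]
```

```bash
python3 -m inch '[[1,0.002,0,0.03,0,0,0],[1,0.002,0,0.06,0,0,0],[1,0.002,0,0.076,0,0,0],[1,0.002,0,0.076,0,0,0],[-1,0.002,0,0.076,0,0,0],[-1,0.002,0,0.076,0,0,0],[-1,0.002,0,0.076,0,0,0],[-1,0.002,0,0.076,0,0,0],[-1,0.002,0,0.076,0,0,0],[-1,0.002,0,0.076,0,0,0]]' 40
python3 st.py 0.5333 0.3069 0.279
```

```text
t: 3.4
position: [0.5332, 0.3073, 0.2793]
tcp_rot: [2.257, 2.184, 0.001]
contact_force: [0.6, -0.4, 0.8]
grip_width: 0.574
grip_force: 0.0
3.4 [0.5332 0.3073 0.2793] tooly [ 0.9995 -0.033   0.0008] toolz [ 0.0008  0.0003 -1.    ] F [ 0.5658 -0.3747  0.8144] grip 0.0 0.5736382573166516
tool delta [-0.0004  0.0001  0.0003]
```

```bash
python3 -m inch '[[-1,0,0,0,0,0,0],[-1,0,0,0,0,0,0],[-1,0,0,0,0,0,0],[-1,0,0,0,0,0,0],[-1,0,0,0,0,0,0],[-1,0,0,0,0,0,0],[-1,0,0,0,0,0,0],[-1,0,0,0,0,0,0]]' 40
python3 st.py 0.5333 0.3069 0.279
```

```text
t: 4.07
position: [0.5332, 0.3073, 0.2787]
tcp_rot: [2.258, 2.184, 0.0]
contact_force: [0.7, -0.3, 0.1]
grip_width: 0.282
grip_force: 40.0
4.0667 [0.5332 0.3073 0.2787] tooly [ 0.9995 -0.033   0.0001] toolz [ 0.0001 -0.     -1.    ] F [ 0.6897 -0.3343  0.1255] grip 39.99937833011245 0.28231880185629976
tool delta [-0.0004  0.0001 -0.0003]
```

```bash
python3 -m inch '[[-1,0,0,-0.01,0,0,0],[-1,0,0,-0.03,0,0,0],[-1,0,0,-0.06,0,0,0],[-1,0,0,-0.09,0,0,0],[-1,0,0,-0.12,0,0,0],[-1,0,0,-0.15,0,0,0],[-1,0,0,-0.18,0,0,0],[-1,0,0,-0.18,0,0,0],[-1,0,0,-0.18,0,0,0]]'
python3 st.py 0.5333 -0.0166 0.459
python3 - <<'E'
from h import *
from station import robot
cv2.imwrite("pics/s2.png",robot.snapshot("scene"))
E
```

```text
t: 4.82
position: [0.5328, 0.3072, 0.4603]
tcp_rot: [2.257, 2.184, 0.004]
contact_force: [-0.7, 0.3, -2.1]
grip_width: 0.279
grip_force: 40.0
4.8167 [0.5328 0.3072 0.4603] tooly [ 0.9995 -0.0329  0.0026] toolz [ 0.0026  0.0009 -1.    ] F [-0.7398  0.3103 -2.1308] grip 39.99826652929187 0.2793672237412729
tool delta [-0.3236  0.0112  0.001 ]
```

View pics/s2.png

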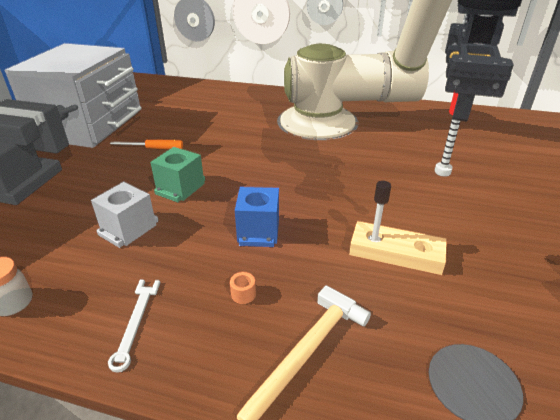

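The rod hangs upright in the grip with its foot at about (444,170). The black rod still stands in the rack.

```bash
python3 -m inch '[[-1,-0.03,0.001,0,0,0,0],[-1,-0.065,0.002,0,0,0,0],[-1,-0.1,0.004,0,0,0,0],[-1,-0.135,0.005,0,0,0,0],[-1,-0.17,0.006,0,0,0,0],[-1,-0.205,0.007,0,0,0,0],[-1,-0.24,0.009,0,0,0,0],[-1,-0.275,0.01,0,0,0,0],[-1,-0.31,0.011,0,0,0,0],[-1,-0.323,0.011,0,0,0,0]]'
python3 -m inch '[[-1,0,0,0.04,0,0,0],[-1,0,0,0.065,0,0,0],[-1,0,0,0.065,0,0,0],[-1,0,0,0.065,0,0,0]]'
python3 st.py 0.5333 -0.0166 0.394
python3 - <<'E'
from h import *
from station import robot
import pickle
ps=robot.camera_params("scene")
S=cv2.imread("pics/s2.png");m,_=blobs(S,"blue",(230,180,285,250))
cs,hi=cv2.findContours(m,cv2.RETR_CCOMP,cv2.CHAIN_APPROX_NONE)
for c,hh in zip(cs,hi[0]):
    if hh[3]>=0 and len(c)>20: e=cv2.fitEllipse(c);print(e,plane(ps,e[0],.08))
s=robot.snapshot("scene");p=robot.camera_params("wrist");w=robot.snapshot("wrist")
pickle.dump(p,open("w2.pkl","wb"));cv2.imwrite("pics/w2.png",w);cv2.imwrite("pics/s3f.png",s)
cv2.imwrite("pics/v3.png",np.hstack([cv2.resize(s[60:260,180:340],(400,500)),cv2.resize(w,(400,300))[:,:]if 0 else cv2.copyMakeBorder(cv2.resize(w,(400,300)),0,200,0,0,cv2.BORDER_CONSTANT)]))
E
```

```text
t: 5.7
position: [0.5334, -0.0194, 0.4568]
tcp_rot: [-2.259, -2.179, 0.005]
contact_force: [0.2, 0.8, -2.5]
grip_width: 0.287
grip_force: 40.0
t: 6.03
position: [0.5335, -0.0156, 0.3927]
tcp_rot: [-2.255, -2.182, 0.003]
contact_force: [-0.0, -0.8, 0.2]
grip_width: 0.281
grip_force: 40.0
6.0333 [ 0.5335 -0.0156  0.3927] tooly [ 0.9995 -0.0327 -0.004 ] toolz [-0.004   0.0012 -1.    ] F [-0.0395 -0.7702  0.1524] grip 39.99724270775914 0.2805966102592197
tool delta [-0.001  -0.0002 -0.0013]
```

View pics/v3.png

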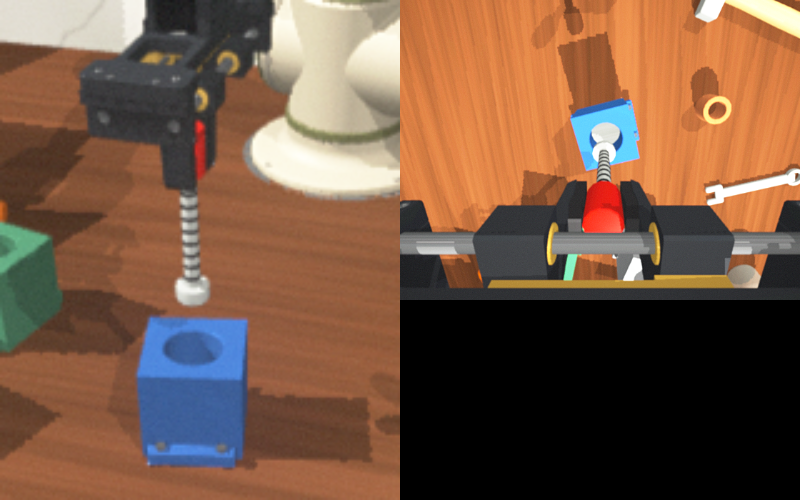

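The scene crop shows the upright rod above the blue bore, whose mouth centre is at full-frame (258,199). The wrist view shows the foot over the bore, with the blue top face around (605,135) in the composite.

Run:
```python
from h import *
from station import robot
import pickle
ps=robot.camera_params("scene")
print("bore scene",plane(ps,(258,199.2),.08)); print("foot underside",plane(ps,(256.8,179.5),.394-.279+.01))
pw=pickle.load(open("w2.pkl","rb"))
# wrist: bore mouth & foot, composite px -> full (x1.4)
w=cv2.imread("pics/w2.png");cv2.imwrite("pics/w2c.png",cv2.resize(w[120:260,220:360],(560,560),interpolation=cv2.INTER_CUBIC))
```

```text
bore scene [ 0.541448   -0.01273155  0.08      ]
foot underside [ 0.5400451  -0.01400847  0.125     ]
```

View pics/w2c.png

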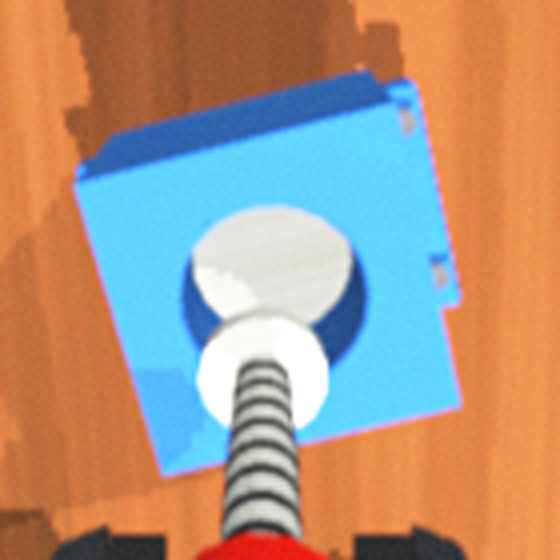

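The crop shows the bore mouth centred at about (275,294) and the foot's disc at about (263,375). In full-frame pixels these are (288.8,193.5) and (285.8,213.5).

```bash
python3 - <<'E'
from h import *
import pickle
pw=pickle.load(open("w2.pkl","rb"))
print("bore",plane(pw,(288.5,193.3),.08),"foot",plane(pw,(285.8,213.5),.136))
E
python3 st.py 0.5333 -0.0166 0.394
```

```text
bore [ 0.53735896 -0.01646892  0.08      ] foot [ 0.53440813 -0.01759254  0.136     ]
6.1333 [ 0.5338 -0.0155  0.395 ] tooly [ 0.9995 -0.0324  0.0016] toolz [ 0.0016 -0.0004 -1.    ] F [ 0.212  -0.3971 -1.7575] grip 39.9972115829587 0.2805625278412471
tool delta [-0.0011 -0.0004  0.001 ]
```

```bash
python3 -m inch '[[-1,0.0005,0.002,0.01,0,0,0],[-1,0.0005,0.002,0.025,0,0,0],[-1,0.0005,0.002,0.04,0,0,0],[-1,0.0005,0.002,0.055,0,0,0],[-1,0.0005,0.002,0.066,0,0,0],[-1,0.0005,0.002,0.07,0,0,0],[-1,0.0005,0.002,0.07,0,0,0]]'
python3 st.py 0.536 -0.0155 0.329
```

```text
t: 6.72
position: [0.5356, -0.0152, 0.3234]
tcp_rot: [-2.257, -2.184, 0.001]
contact_force: [0.6, -0.5, -1.9]
grip_width: 0.284
grip_force: 40.0
6.7167 [ 0.5356 -0.0152  0.3234] tooly [ 0.9995 -0.0327 -0.0006] toolz [-0.0006  0.0002 -1.    ] F [ 0.5519 -0.537  -1.8738] grip 39.99934986233711 0.2835297939683768
tool delta [-0.0002  0.0004 -0.0056]
```

```bash
python3 -m inch '[[-1,0,0,0.002,0,0,0],[-1,0,0,0.004,0,0,0],[-1,0,0,0.006,0,0,0],[-1,0,0,0.008,0,0,0],[-1,0,0,0.008,0,0,0],[-1,0,0,0.008,0,0,0]]'
```

```text
t: 7.22
position: [0.5355, -0.0154, 0.3158]
tcp_rot: [2.258, 2.184, 0.0]
contact_force: [0.2, 0.2, -2.0]
grip_width: 0.282
grip_force: 40.0
```

```bash
python3 -m inch '[[-1,0,0,0.002,0,0,0],[-1,0,0,0.004,0,0,0],[-1,0,0,0.006,0,0,0],[-1,0,0,0.006,0,0,0]]' 20; python3 -m inch '[[-1,0,0,0.001,0,0,0],[-1,0,0,0.002,0,0,0],[-1,0,0,0.003,0,0,0],[-1,0,0,0.003,0,0,0]]'
```

```text
t: 7.55
position: [0.5354, -0.0154, 0.3093]
tcp_rot: [-2.257, -2.184, 0.001]
contact_force: [-0.2, -0.4, -2.4]
grip_width: 0.288
grip_force: 20.0
t: 7.88
position: [0.5356, -0.0154, 0.3072]
tcp_rot: [2.257, 2.184, 0.001]
contact_force: [-0.4, 0.6, 2.2]
grip_width: 0.285
grip_force: 20.0
```

```bash
python3 -m inch '[[-1,0,0,0.001,0,0,0],[-1,0,0,0.001,0,0,0],[-1,0,0,0.001,0,0,0]]'; python3 -m inch '[[-1,0,0,0.001,0,0,0],[-1,0,0,0.001,0,0,0],[-1,0,0,0.001,0,0,0]]'
```

```text
t: 8.13
position: [0.5357, -0.0154, 0.3071]
tcp_rot: [2.256, 2.183, 0.002]
contact_force: [-1.3, -0.3, 10.1]
grip_width: 0.288
grip_force: 20.0
t: 8.38
position: [0.5359, -0.0155, 0.3069]
tcp_rot: [2.255, 2.182, 0.004]
contact_force: [-1.7, 0.6, 14.8]
grip_width: 0.286
grip_force: 20.0
```

```bash
python3 -m inch '[[-1,0,0,-0.0015,0,0,0],[-1,0,0,-0.0015,0,0,0],[-1,0,0,-0.0015,0,0,0],[-1,0,0,-0.0015,0,0,0]]'
python3 - <<'E'
from h import *
from station import robot
s=robot.snapshot("scene");w=robot.snapshot("wrist")
cv2.imwrite("pics/v4.png",np.hstack([cv2.resize(s[90:260,180:340],(400,425)),cv2.resize(w[120:260,200:380],(400,425))]))
E
```

```text
t: 8.72
position: [0.5357, -0.0154, 0.307]
tcp_rot: [2.257, 2.183, 0.001]
contact_force: [-0.8, 0.3, 7.7]
grip_width: 0.286
grip_force: 20.0
```

View pics/v4.png

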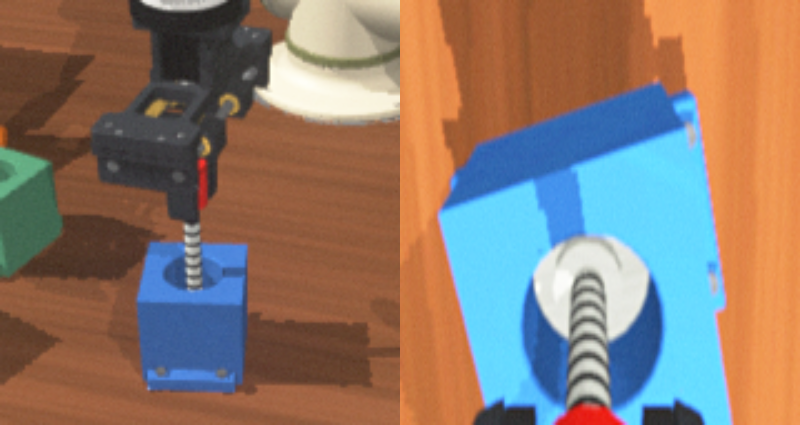

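The rod stands in the bore, centred and upright, pressed down with about 8 N. Now I'll ease off and release.

```bash
python3 -m inch '[[-1,0,0,-0.0007,0,0,0],[-1,0,0,-0.0007,0,0,0],[-1,0,0,-0.0007,0,0,0],[-0.3,0,0,-0.0007,0,0,0],[-0.2,0,0,-0.0007,0,0,0],[-0.1,0,0,-0.0007,0,0,0],[0.3,0,0,-0.0007,0,0,0],[0.3,0,0,-0.0007,0,0,0],[0.3,0,0,-0.0007,0,0,0],[0.3,0,0,-0.0007,0,0,0]]'; python3 -m inch '[[0.6,0,0,0,0,0,0],[0.6,0,0,0,0,0,0],[0.6,0,0,0,0,0,0],[0.6,0,0,0,0,0,0],[0.6,0,0,0,0,0,0],[0.6,0,0,0,0,0,0]]'
```

```text
t: 9.65
position: [0.5355, -0.0154, 0.3069]
tcp_rot: [-2.258, -2.184, 0.0]
contact_force: [-0.3, -0.1, 0.4]
grip_width: 0.65
grip_force: 0.0
t: 10.15
position: [0.5355, -0.0154, 0.307]
tcp_rot: [2.258, 2.184, 0.0]
contact_force: [-0.1, 0.9, 0.5]
grip_width: 0.8
grip_force: 0.0
```

```bash
python3 -m inch '[[0.6,0,0,-0.01,0,0,0],[0.6,0,0,-0.03,0,0,0],[0.6,0,0,-0.06,0,0,0],[0.6,0,0,-0.09,0,0,0],[0.6,0,0,-0.12,0,0,0],[0.6,0,0,-0.12,0,0,0],[0.6,0,0,-0.12,0,0,0],[0.6,0,0,-0.12,0,0,0]]'
python3 - <<'E'
from h import *
from station import robot
cv2.imwrite("pics/s5.png",robot.snapshot("scene"))
E
```

```text
t: 10.82
position: [0.5354, -0.0154, 0.426]
tcp_rot: [-2.257, -2.184, 0.001]
contact_force: [-1.0, -0.0, -0.8]
grip_width: 0.8
grip_force: 0.0
```

View pics/s5.png

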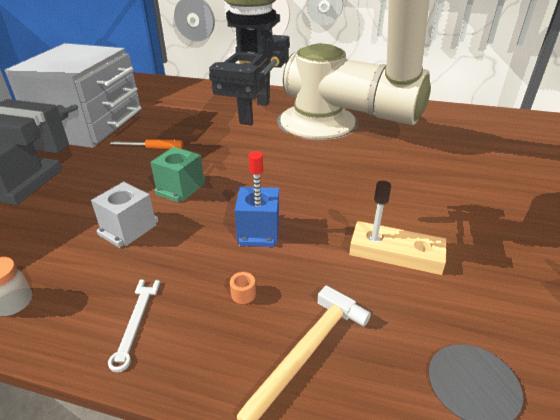

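The rod stands upright in the blue bore with its knob at (257,162). The black rod is undisturbed in the rack, and the gripper is clear.

```bash
python3 -c "
from station import robot
print(robot.close_job())"
```

```text
the job is handed in; nothing more can be done
None
```

The red-knobbed depth rod is released and standing upright on the bottom of the blue casting's bore, the black-knobbed rod is still in the rack, and the job is handed in; `close_job()` returned no verdict.

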